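# Lock a wooden plaque in the decorating jig with a quarter-turn T-slot stop

## Robot

A 6-joint arm with a two-finger parallel gripper is mounted at the origin on the work surface. World frame = base frame: x ahead of the robot, y to its left, z up, the work surface at z = 0. Lengths are in m, angles in rad, forces in N, time in s.
With the tool pointing down it reaches from about 0.225 to 0.875 m from the base axis. Payload 3.4 kg.
Tool frame: the origin (TCP) lies at the very end of the fingers, on their centre line; the grasp point (between the pads) lies 19 mm behind it; z points along the fingers, x is the direction in which the jaws open and shut, and the axes are right-handed (so a half turn about z gives the same grasp; the last joint's range is limited). The gripper opens to 85 mm and grips with 20 to 120 N. Pads are 22 mm wide; open, the fingers measure 114 mm over their backs; the gripper's body (76 mm by 85 mm) begins 54 mm behind the grasp point. The pads swing forward as they close: fully open they stand 13 mm farther back than shut.
Start: joints at [1.226, 0.276, 1.505, -0, 1.361, -0.121], TCP at [0.128, 0.561, 0.231] pointing down, gripper open.
Joint ranges: [-2.89, 2.89], [-0.75, 2.08], [0.22, 2.7], [-1.18, 4.32], [0.11, 2.71], [-2.7, 2.7]. Speed limits (rad/s): [2.57, 2.57, 3.14, 3.14, 3.14, 3.14].

## Interface

Orientations are given as a unit quaternion [w, x, y, z].
In Python, from cell import env gives the robot as it stands.
- The arm moves only by the tool apply_moves, never from a script. Its argument "rows" is a list of rows, each a list of 4 numbers: the shift along the tool's x, y, z in cm, then the turn about the tool's z in rad. In form: [[x, y, z, yaw], ...]. A call has exactly 10 rows; each row shifts and turns the commanded pose from where the row before left it, along the tool's axes as they then stand; what a row does not reach is not made up. A row lasts 1/12 s, in which the tool goes at most 41.7 mm and 7.16 degrees, less where a joint would pass 70% of its speed; a pose out of reach is approached as far as the arm can. A call is refused whole if a number of a shift passes 4.17 or a number of a turn 0.125, either way. A call with a gripper value outside its range is refused whole. "claw" is the closure, from -1 (fully open) to 1 (shut), set as the call begins (left out, the last holds). The fingers move at their own pace and stop on an object; "squeeze" is the grip in N (left out, the last holds). Time passes only in rows, so rows that do not move let the fingers close, or fill a call up. It gives the time, the measured TCP pose, the force and the opening at its end, in the units of the state.
- env.read_state(): the state, without advancing time (a new reading comes with each control period).
- env.capture(name): name is "side" or "top" or "wrist"; returns the picture (384x512x3 uint8, red, green, blue); there is no depth.
- env.calibration(name): a dict with "intrinsics" (3x3 intrinsics, pixels), "origin" and "rotation" of the camera in the world; the wrist camera has in their place "T_tool_cam" (4x4, takes a point from camera to tool coordinates, whose origin is the TCP and whose axes are the tool frame's). Camera axes: x right, y down, z forward; pixel columns grow to the right and rows downward; lengths in m; the calibration is good to about 2 mm. A picture is of the moment at which its call begins: read the wrist's pose just before it. calibration takes no time and is no camera call.
- env.hand_in(): hands the job in, once; it reports no verdict.
The state is a dict: "time": time; "joint_pos": joint angles; "dq": joint speeds; "effort": joint torques, N m; "tool_pos": TCP position; "eef_rot": TCP orientation; "force": force on the tool from outside, world axes, zero at the start; "moment": the same for the moment, N m; "grip_width": finger opening in m.
Only numpy, scipy, OpenCV 4.12 (cv2) and the standard library are available. Lean on these libraries where they do the work, as an engineer would, in place of code of your own. Each camera call takes 0.05 s, during which the arm holds its last target.

## Task

Take the red-handled quarter-turn stop from the rack, drop its T-foot into the jig's track on the open side of the plaque, and slide it along the track so that it pushes the plaque home, square against the facing of the fence. Keeping it pressed up against the plaque, push it down on its spring and turn it a quarter turn clockwise (seen from above), so that its handle lies square across the track and, when you let go, it stays locked and the plaque is held tight between stop and fence. Be firm but gentle, force nothing, and leave the other things on the table and in the rack as they are.

Things in the scene. Friction and masses are not known exactly. Their poses are not given: they have to be found in the camera images.
- stop_grip (a point): The stop's red bar handle, 46 long, 12 thick, 28 high (mm), white line on top, over a dark steel collar 34 mm in diameter, 14 high. Point on the upright axis: 37 mm above the collar's underside at rest, 23 above its top; the bar reaches from 15 below to 13 above it. x: along bar and T-foot. z: up. Starts upright in the rack, collar resting on the rack's top. 140 g in all.
- stop_foot (a point): Lowest point of the stop's T-foot, on its axis, 45 mm below stop_grip. Foot: 10.4 mm wide, 23.6 long (along x), 5 thick, plus a lead-in 8 wide and 1.5 thick under it; its top is 1.5 mm below the collar's underside at rest. Two opposite corners are cut away so that in the channel it turns clockwise only, up to a stop at about 92 degrees.
- stop_collar (a joint): How far the sprung collar is pushed up along the stop's axis: 0 at rest, 0.005 m at its end stop. The spring gives 4 N at rest and 2.6 N more per mm (17 N at the end). With the collar on the track the foot sinks clear of the 5 mm lips, so that it can turn, only above 0.0035 (13 N): press with 15 to 16 N. Locked and let go, it settles near 0.0035.
- slot_mid (a point): Middle of the jig's T-track, on the slot's centreline, at the board's top (24 mm above the table). The jig is a fixed plywood board 160 x 260 x 24 mm with the aluminium track let in flush along its whole length. y: along the track, away from the fence; x: across; z: up. Slot 12 mm wide at the mouth; under the lips the channel is 24 mm wide, its floor 18 mm below the top.
- fence: Beech fence bar 160 x 20 x 22 mm high, fixed across the track. Origin: foot of the bar's face towards the plaque, on the slot's centreline at the board's top; y points out of it, along the track to the plaque; z up. A dark facing strip (140 mm long, top 15.5 mm up) stands before it on two pins: its front, where the plaque bears, is 11 to 56 mm out from the origin, set anew each time, not measured.
- plaque_mid (a point): Centre of the loose, slick white plaque with a flower print, 140 (x) by 76 (y, along the track) by 9 mm thick, about 90 g, lying on the board over the track, 10 to 65 mm short of the fence's facing. It slides under 1 N; when home it stands firm. A push of 8 to 12 N, kept up while the stop is turned, holds it tight; more than 20 N bruises its edge.
- rack: Fixed beech rack 236 mm by 66 mm by 32 mm high with three square pockets (28 mm wide, 26 mm deep) 75 mm apart along its x; the origin is the middle of its underside. It holds the stop and two black-knobbed T-bolts, in any order.
- tbolt0_mid (a point): Spare T-bolt with a round black knob (28 mm diameter), standing in the rack; top 36 mm above the rack. To be left alone.
- tbolt1_mid (a point): Second spare T-bolt, the same. To be left alone.
- varnish: Amber glass jar with steel cap, 48 mm diameter, 55 mm high; origin under its centre. Bystander.
- tape: Roll of cream paper tape, 90 mm diameter, 24 mm high; origin under its centre. Bystander.
- brush: Wooden brush 170 mm long, lying. Bystander.
- glue: White glue bottle, 52 mm diameter, 140 mm high; origin under its centre. Bystander.
- jar: Open glass jar, 72 mm diameter, 85 mm high; origin under its centre. Bystander.
- napkins: Pink pack of paper napkins, 110 mm square, 22 mm high; origin under its centre. Bystander.
Things that resemble listed ones, but are neither listed nor needed, are in the scene too. What is shaped like the part that bears plaque_mid but orange or yellow is not meant.

How it is judged:
By the outcome, as a careful person would: the job done as asked, in the order asked, and still so for the second after the job is handed in, with the robot touching nothing.
It also fails if it takes over 64 s, if anything falls off the work surface, if the arm or the gripper's body presses on something with over 40 N, if the wrist force passes 120 N, or if a joint passes its speed limit or range.

## Working session

There is one attempt and no reset: what is moved stays moved. The work goes in short steps, Python scripts to look and compute and a tool call to move; the robot and the scene stay as the last step left them, time stands still between calls to the robot, and variables do not carry over. Pictures are saved under pics/ and viewed, and the job is handed in when it is done.

Besides the shell and the picture viewer there is one more tool, called after "Call:" by a JSON object that holds its "method" and its "body". apply_moves: Moves the arm, as the interface text tells. Its arguments: {"type":"object","properties":{"rows":{"type":"array","items":{"type":"array","items":{"type":"number"}}},"claw":{"type":"number"},"squeeze":{"type":"number"}},"required":["rows"]}

```bash
ls; mkdir -p pics; python3 - <<'E'
from cell import env
import cv2
print(env.read_state())
for n in ["side","top","wrist"]:
    print(n,env.calibration(n))
for n in ["side","top","wrist"]:
    im=env.capture(n); cv2.imwrite(f"pics/{n}0.png",im[:,:,::-1])
E
```

```text
pics
{'time': 0.0, 'joint_pos': array([ 1.22601473e+00,  2.76585042e-01,  1.50615582e+00,  2.83834131e-06,
        1.36072199e+00, -1.21017124e-01]), 'dq': array([-1.46458123e-04, -1.42420722e-03,  9.53130268e-04, -1.10744080e-03,
       -1.61015627e-03, -1.86966136e-05]), 'effort': array([ 8.94241348e-04, -4.16767108e+01, -2.45797884e+01, -4.32629968e-04,
        1.10322985e-02, -5.63693263e-06]), 'tool_pos': array([0.12742047, 0.56014102, 0.23043637]), 'eef_rot': array([ 4.89574518e-04,  7.81633327e-01,  6.23737499e-01, -7.96700810e-04]), 'force': array([ 1.16767447,  0.24687107, -0.00510217]), 'moment': array([ 0.02253494,  0.02054944, -0.0078569 ]), 'grip_width': 0.08554195601746337}
side {'intrinsics': array([[402.08413667,   0.        , 256.69439993],
       [  0.        , 402.08413667, 187.15434781],
       [  0.        ,   0.        ,   1.        ]]), 'origin': array([0.42350834, 0.74643005, 0.90589918]), 'rotation': array([ 0.02142068, -0.04526333,  0.93392861, -0.35393464])}
top {'intrinsics': array([[401.28881298,   0.        , 261.66194561],
       [  0.        , 401.28881298, 189.93867694],
       [  0.        ,   0.        ,   1.        ]]), 'origin': array([0.40238848, 0.00814859, 1.08502991]), 'rotation': array([ 0.01826919, -0.69733353,  0.71560155, -0.03614687])}
wrist {'intrinsics': array([[282.5850293 ,   0.        , 255.4217557 ],
       [  0.        , 282.5850293 , 187.23726082],
       [  0.        ,   0.        ,   1.        ]]), 'T_tool_cam': array([[ 9.99999769e-01,  2.49053515e-04, -6.31706774e-04,
        -8.72897578e-04],
       [-4.79545411e-05,  9.53888097e-01,  3.00162450e-01,
        -7.53573890e-02],
       [ 6.77334086e-04, -3.00162351e-01,  9.53887889e-01,
        -1.42090486e-01],
       [ 0.00000000e+00,  0.00000000e+00,  0.00000000e+00,
         1.00000000e+00]])}
```

View pics/top0.png

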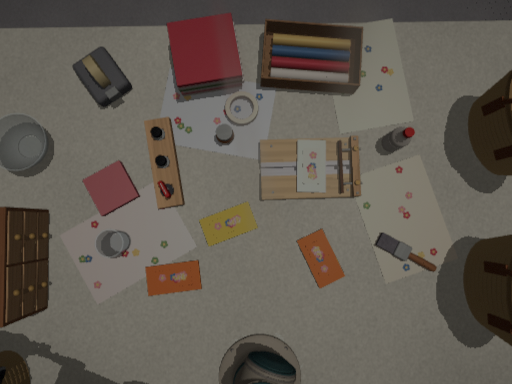

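View pics/side0.png

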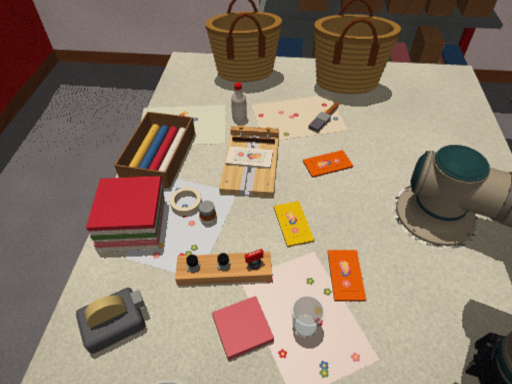

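View pics/wrist0.png

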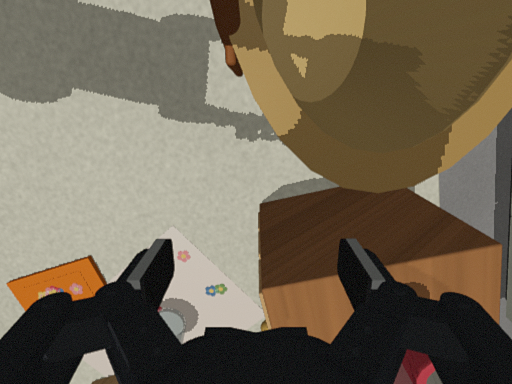

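Top view: jig around (310,168) with the fence on the right (~345–357), plaque at (311,166), open track to its left. The rack is at (164,163), with the red stop at (166,189). I'll zoom in.

```bash
cat > h.py <<'E'
import numpy as np, cv2
from scipy.spatial.transform import Rotation as R
from cell import env
def rot(q): return R.from_quat([q[1],q[2],q[3],q[0]]).as_matrix()
def cam(n,st=None):
    c=env.calibration(n); K=c["intrinsics"]
    if n!="wrist":
        return K,rot(c["rotation"]),np.array(c["origin"])
    st=st or env.read_state(); T=c["T_tool_cam"]; Rt=rot(st["eef_rot"])
    return K,Rt@T[:3,:3],Rt@T[:3,3]+st["tool_pos"]
def ray(c,uv,z):
    K,Rm,o=c; d=Rm@np.linalg.inv(K)@np.array([uv[0],uv[1],1.]); return o+d*(z-o[2])/d[2]
def proj(c,p):
    K,Rm,o=c; q=K@(Rm.T@(np.array(p)-o)); return q[:2]/q[2]
E
python3 - <<'E'
from h import *
a=cv2.imread("pics/top0.png")
cv2.imwrite("pics/t_jig.png",cv2.resize(a[125:210,250:370],None,fx=6.5,fy=6.5,interpolation=cv2.INTER_CUBIC))
cv2.imwrite("pics/t_rack.png",cv2.resize(a[110:215,135:195],None,fx=5.5,fy=5.5,interpolation=cv2.INTER_CUBIC))
b=cv2.imread("pics/side0.png")
cv2.imwrite("pics/s_rack.png",cv2.resize(b[240:295,165:285],None,fx=6,fy=6,interpolation=cv2.INTER_CUBIC))
cv2.imwrite("pics/s_jig.png",cv2.resize(b[115:200,215:290],None,fx=7,fy=7,interpolation=cv2.INTER_CUBIC))
c=cam("top");print(c[1]); print(proj(c,[0,0,0]))
for uv in [(311,166),(166,189)]: print(ray(c,uv,0.05))
E
```

```text
[[-0.02678436 -0.99670517  0.07655976]
 [-0.99934667  0.0248387  -0.02625408]
 [ 0.02426593 -0.07721294 -0.99671928]]
[258.83301495 375.0031403 ]
[ 0.5412721  -0.14944464  0.05      ]
[0.49044736 0.22698251 0.05      ]
```

View pics/t_jig.png

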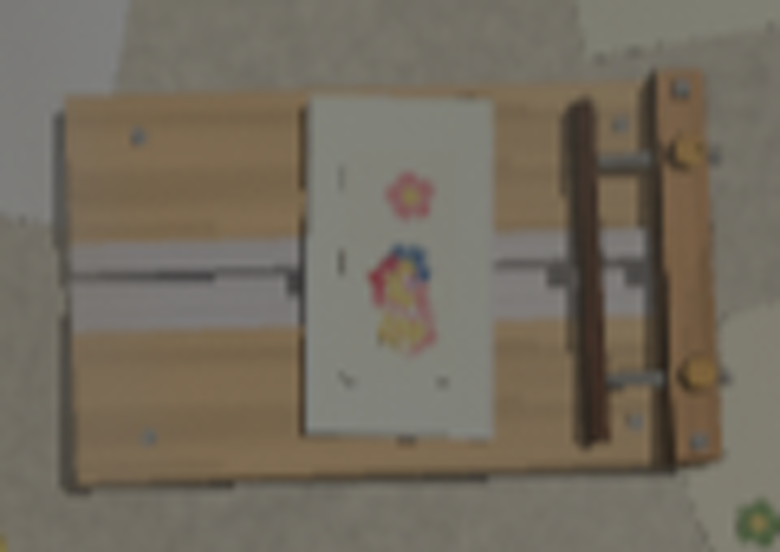

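View pics/t_rack.png

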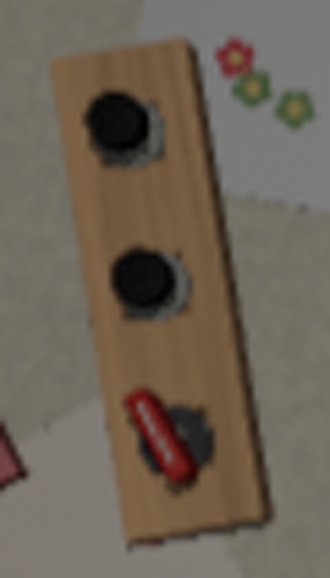

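View pics/s_rack.png

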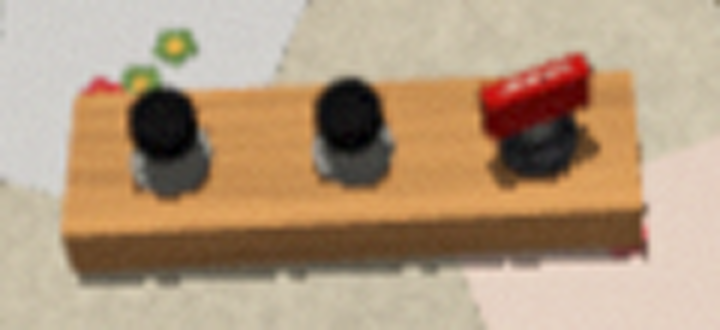

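View pics/s_jig.png

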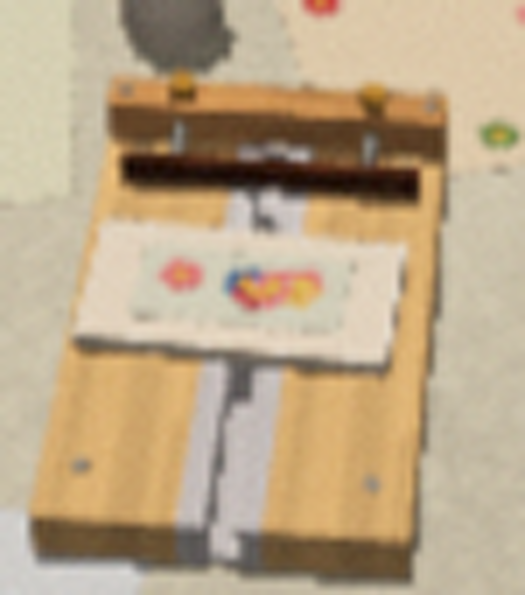

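```bash
cat >> h.py <<'E'
def redmask(a):
    h=cv2.cvtColor(a,cv2.COLOR_BGR2HSV)
    return (((h[...,0]<8)|(h[...,0]>172))&(h[...,1]>150)&(h[...,2]>60)).astype(np.uint8)
def tri(c1,u1,c2,u2):
    A=[];b=[]
    M=np.zeros((3,3));v=np.zeros(3)
    for c,u in((c1,u1),(c2,u2)):
        d=c[1]@np.linalg.inv(c[0])@np.array([u[0],u[1],1.]);d/=np.linalg.norm(d)
        P=np.eye(3)-np.outer(d,d);M+=P;v+=P@c[2]
    return np.linalg.solve(M,v)
def rel(st,p,ang=None):
    "world point -> tool coordinates cm, and turn (rad) for tool x to reach world angle ang(deg)"
    Rt=rot(st["eef_rot"]); d=Rt.T@(np.array(p)-st["tool_pos"])*100
    x=Rt[:,0]; a0=np.degrees(np.arctan2(x[1],x[0]))
    return d,a0,None if ang is None else np.radians(a0-ang)
E
python3 - <<'E'
from h import *
a=cv2.imread("pics/top0.png");b=cv2.imread("pics/side0.png")
def cen(im,x0,x1,y0,y1):
    m=redmask(im)[y0:y1,x0:x1]; pts=np.argwhere(m)[:,::-1]+[x0,y0]
    return pts.mean(0),len(pts),cv2.minAreaRect(pts.astype(np.float32))
t=cen(a,150,185,170,205); s=cen(b,235,275,240,275); print(t,s)
ct,cs=cam("top"),cam("side")
p=tri(ct,t[0],cs,s[0]); print(p, ray(ct,t[0],.08))
st=env.read_state()
print(rel(st,[p[0],p[1],.20],120))
E
```

```text
(array([163.56923077, 188.81538462]), 65, ((163.60000610351562, 188.7000274658203), (17.8885440826416, 5.81377649307251), 63.43495178222656)) (array([253.70921986, 256.15602837]), 141, ((254.0, 255.5), (9.2307710647583, 19.000001907348633), 67.38013458251953))
[0.48949337 0.22970423 0.06605321] [0.48850789 0.22667371 0.08      ]
(array([-24.19496784,  42.6374186 ,   3.08816506]), np.float64(77.17725925207398), np.float64(-0.7473978207792481))
```

Call:
{"method": "apply_moves", "body": {"rows": [[-1.9,3.4,0.2,0],[-1.9,3.4,0.2,0],[-1.9,3.4,0.2,0],[-1.9,3.4,0.2,0],[-1.9,3.4,0.2,0],[-1.9,3.4,0.2,0],[-1.9,3.4,0.2,0],[-1.9,3.4,0.2,0],[-1.9,3.4,0.2,0],[-1.9,3.4,0.2,0]], "claw": -0.2, "squeeze": 90}}

```text
time: 0.98
tool_pos: [0.4179, 0.2984, 0.2111]
eef_rot: [-0.0, 0.782, 0.624, -0.0]
force: [0.6, 1.2, -0.2]
grip_width: 0.0512
```

Call:
{"method": "apply_moves", "body": {"rows": [[-1.7,2.9,0.3,0],[-1.7,2.9,0.3,0],[-1.7,2.8,0.3,0],[0,0,0,-0.12],[0,0,0,-0.12],[0,0,0,-0.12],[0,0,0,-0.12],[0,0,0,-0.12],[0,0,0,-0.12],[0,0,0,-0.027]]}}

```text
time: 1.82
tool_pos: [0.4893, 0.231, 0.202]
eef_rot: [-0.0, 0.498, 0.867, -0.0]
force: [0.3, -0.4, 0.1]
grip_width: 0.0511
```

```bash
python3 - <<'E'
from h import *
st=env.read_state(); im=env.capture("wrist")[:,:,::-1]
np.save("st1.npy",st,allow_pickle=True); cv2.imwrite("pics/w1.png",im)
print(st["time"],st["tool_pos"],st["grip_width"],st["force"],rel(st,[0,0,0])[1])
E
```

```text
1.8167 [0.48932328 0.23101498 0.20197816] 0.051077611392473236 [ 0.2837927  -0.3888393   0.13158308] 120.22158076821931
```

View pics/w1.png

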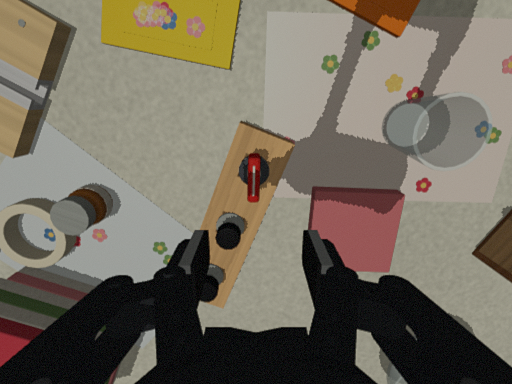

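```bash
python3 - <<'E'
from h import *
im=cv2.imread("pics/w1.png")
cv2.imwrite("pics/w1z.png",cv2.resize(im[140:215,215:295],None,fx=7.5,fy=7.5,interpolation=cv2.INTER_CUBIC))
E
```

```text
(no output)
```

View pics/w1z.png

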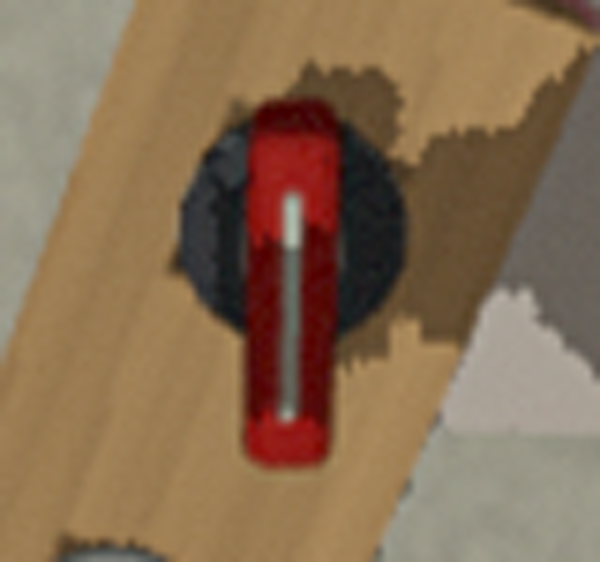

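```bash
python3 - <<'E'
from h import *
st=np.load("st1.npy",allow_pickle=True).item(); c=cam("wrist",st)
f=lambda x,y:(215+(x+.5)/7.5-.5,140+(y+.5)/7.5-.5)
e1=ray(c,f(293,130),.082);e2=ray(c,f(287,466),.082)
print(e1,e2,np.linalg.norm(e1-e2)); 
w=[ray(c,f(x,y),.082) for x,y in((291,195),(287,415))]; print(w, np.mean(w,0)); d=w[1]-w[0]; print(np.degrees(np.arctan2(d[1],d[0])))
col=[ray(c,f(180,235),.042),ray(c,f(408,225),.042)];print(col,np.mean(col,0),np.linalg.norm(col[0]-col[1]))
p=(e1+e2)/2; print(p); print(rel(st,[p[0],p[1],.046+.009])[0])
E
```

```text
[0.47030967 0.21603391 0.082     ] [0.50952592 0.23786747 0.082     ] 0.0448845030248711
[array([0.47765255, 0.22000048, 0.082     ]), array([0.50338021, 0.23430962, 0.082     ])] [0.49051638 0.22715505 0.082     ]
29.081818058462837
[array([0.49919257, 0.21334254, 0.042     ]), array([0.48105958, 0.24147266, 0.042     ])] [0.49012608 0.2274076  0.042     ] 0.033468028051490704
[0.48991779 0.22695069 0.082     ]
[-0.3841244  -0.14354563 14.69783493]
```

Call:
{"method": "apply_moves", "body": {"rows": [[-0.38,-0.14,1.5,0.018],[0,0,2.2,0],[0,0,2.2,0],[0,0,2.2,0],[0,0,2.0,0],[0,0,1.6,0],[0,0,1.4,0],[0,0,1.0,0],[0,0,0.6,0],[0,0,0,0]]}}

```text
time: 2.7
tool_pos: [0.4894, 0.2269, 0.0541]
eef_rot: [-0.001, 0.508, 0.861, -0.001]
force: [-0.0, 0.3, -0.5]
grip_width: 0.0515
```

Call:
{"method": "apply_moves", "body": {"rows": [[0,0,0,0],[0,0,0,0],[0,0,0,0],[0,0,0,0],[0,0,0,0],[0,0,0,0],[0,0,0,0],[0,0,0,0],[0,0,0,0],[0,0,0,0]], "claw": 1}}

```text
time: 3.53
tool_pos: [0.4908, 0.2275, 0.0557]
eef_rot: [0.0, 0.508, 0.861, 0.001]
force: [0.1, 1.1, 4.8]
grip_width: 0.0102
```

```bash
python3 - <<'E'
from h import *
st=env.read_state(); im=env.capture("wrist")[:,:,::-1]
cv2.imwrite("pics/w2.png",im);im=env.capture("side")[:,:,::-1]; cv2.imwrite("pics/s2.png",im[200:300,150:300].repeat(5,0).repeat(5,1))
print(st["time"],st["tool_pos"],st["grip_width"],st["force"],st["moment"],rel(st,[0,0,0])[1])
E
```

```text
3.5333 [0.49082965 0.22747136 0.05566477] 0.010208365144295073 [0.12317009 1.14853241 4.81547762] [ 0.19665221 -0.13467257  0.02868076] 118.94171261017469
```

View pics/w2.png

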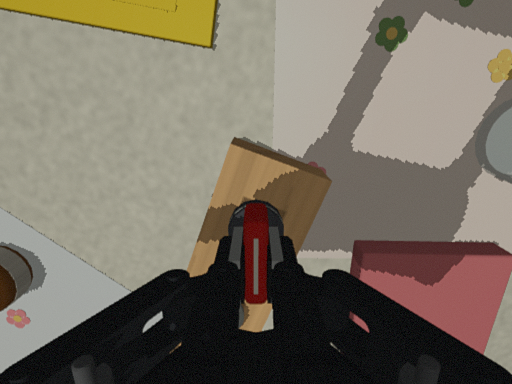

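View pics/s2.png

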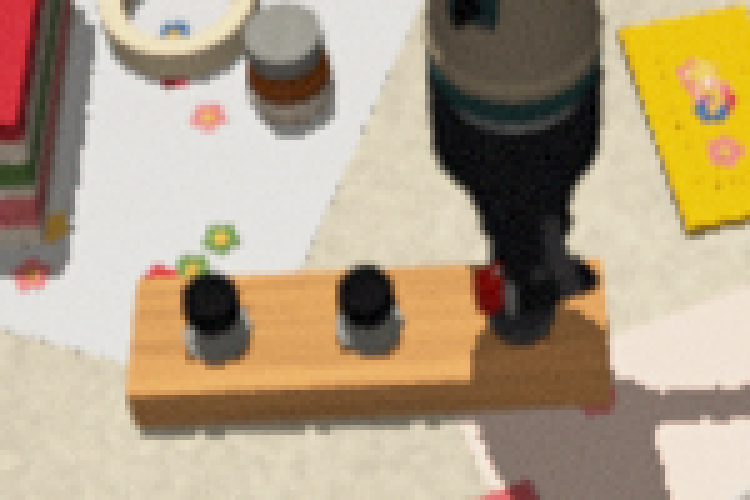

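Call:
{"method": "apply_moves", "body": {"rows": [[0,0,-0.2,0],[0,0,-0.4,0],[0,0,-0.8,0],[0,0,-1.2,0],[0,0,-1.5,0],[0,0,-2,0],[0,0,-2,0],[0,0,-2,0],[0,0,-2,0],[0,0,-1.5,0]]}}

```text
time: 4.47
tool_pos: [0.4898, 0.2269, 0.1929]
eef_rot: [0.0, 0.508, 0.861, -0.0]
force: [0.8, 0.1, -1.1]
grip_width: 0.01
```

```bash
python3 - <<'E'
from h import *
st=env.read_state()
print(st["time"],st["tool_pos"],st["grip_width"],st["force"],st["moment"])
c=cam("top"); f=lambda x,y:(250+(x+.5)/6.5-.5,125+(y+.5)/6.5-.5)
for n,x,y,z in [("bl",65,97,.024),("br",75,487,.024),("slotL",70,275,.024),("slotR",550,265,.024),("plL1",305,95,.033),("plL2",303,435,.033),("plR1",493,97,.033),("plR2",491,438,.033),("face1",570,103,.0395),("face2",583,445,.0395),("face1r",592,103,.0395),("fence1",660,75,.046),("fence2",668,462,.046)]:
    print(n,ray(c,f(x,y),z))
E
```

```text
4.4667 [0.48984414 0.22685471 0.19288296] 0.01001389777756774 [ 0.81235069  0.06210718 -1.09364369] [0.07874802 0.01540547 0.0009082 ]
bl [ 0.61948336 -0.01784529  0.024     ]
br [ 0.45854107 -0.017672    0.024     ]
slotL [ 0.54556267 -0.01794437  0.024     ]
slotR [ 0.54506284 -0.21574789  0.024     ]
plL1 [ 0.61632662 -0.11592869  0.033     ]
plL2 [ 0.47680441 -0.11043747  0.033     ]
plR1 [ 0.61381083 -0.1931956   0.033     ]
plR2 [ 0.47366993 -0.18689474  0.033     ]
face1 [ 0.60933895 -0.22339022  0.0395    ]
face2 [ 0.46946336 -0.22287277  0.0395    ]
face1r [ 0.60914165 -0.23240882  0.0395    ]
fence1 [ 0.61875549 -0.25914711  0.046     ]
fence2 [ 0.46135011 -0.25543196  0.046     ]
```

Call:
{"method": "apply_moves", "body": {"rows": [[0,0,-0.3,0.12],[0,0,-0.3,0.12],[0,0,0,0.12],[0,0,0,0.12],[0,0,0,0.12],[0,0,0,0.12],[0,0,0,0.12],[0,0,0,0.12],[0,0,0,0.12],[0,0,0,0.12]]}}

```text
time: 5.3
tool_pos: [0.4892, 0.2267, 0.197]
eef_rot: [-0.0, 0.907, 0.421, -0.001]
force: [-0.3, -0.1, -1.1]
grip_width: 0.0103
```

Call:
{"method": "apply_moves", "body": {"rows": [[0,0,0,0.12],[0,0,0,0.12],[0,0,0,0.12],[0,0,0,0.12],[0,0,0,0.12],[0,0,0,0.12],[0,0,0,0.12],[0,0,0,0.036],[0,0,0,0],[0,0,0,0]]}}

```text
time: 6.13
tool_pos: [0.4896, 0.2269, 0.1971]
eef_rot: [0.0, 1.0, 0.001, -0.001]
force: [-0.1, -0.5, -0.9]
grip_width: 0.0104
```

Call:
{"method": "apply_moves", "body": {"rows": [[0.6,3.6,0,0],[0.6,3.6,0,0],[0.6,3.6,0,0],[0.6,3.6,0,0],[0.6,3.6,0,0],[0.6,3.6,0,0],[0.6,3.6,0,0],[0.6,3.0,0,0],[0.2,1.0,0,0],[0,0,0,0]]}}

```text
time: 6.97
tool_pos: [0.5405, -0.0675, 0.1971]
eef_rot: [0.0, 1.0, -0.001, -0.0]
force: [-0.2, 0.7, -2.0]
grip_width: 0.0105
```

```bash
python3 - <<'E'
from h import *
st=env.read_state(); im=env.capture("wrist")[:,:,::-1]
np.save("st3.npy",st,allow_pickle=True); cv2.imwrite("pics/w3.png",im)
im2=env.capture("top")[:,:,::-1]; cv2.imwrite("pics/t3.png",im2)
print(st["time"],st["tool_pos"],st["grip_width"],st["force"],rel(st,[0,0,0])[1])
cv2.imwrite("pics/w3z.png",cv2.resize(im,None,fx=1.56,fy=1.56,interpolation=cv2.INTER_CUBIC))
E
```

```text
6.9667 [ 0.54052739 -0.06745176  0.19705897] 0.010478438511627159 [-0.17400356  0.65771633 -1.9892965 ] -0.16635511428700822
```

View pics/w3z.png

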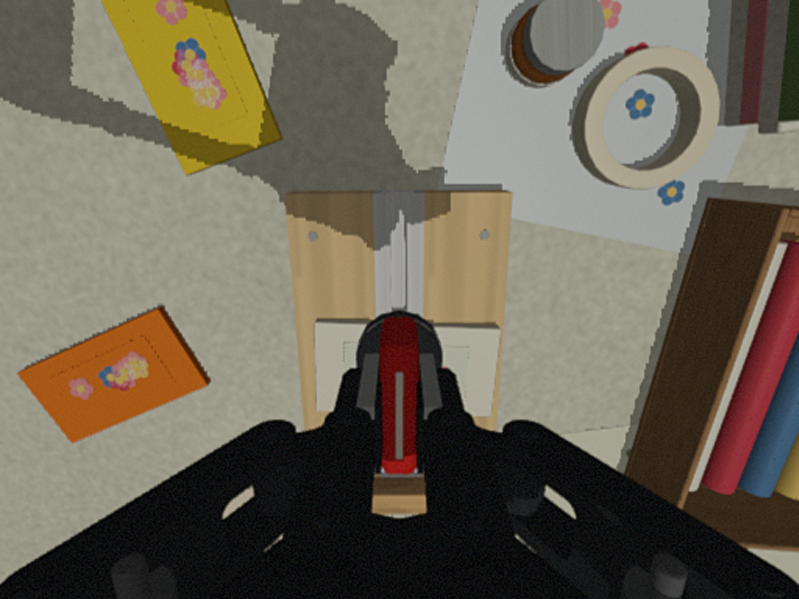

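```bash
python3 - <<'E'
from h import *
im=cv2.imread("pics/w3.png")
z=cv2.resize(im[115:235,180:335],None,fx=5,fy=5,interpolation=cv2.INTER_CUBIC)
cv2.imwrite("pics/w3y.png",np.clip(z*1.5,0,255).astype(np.uint8))
g=cv2.cvtColor(im,cv2.COLOR_BGR2GRAY)
for r in (150,165,180,190): print(r,list(zip(range(236,276),g[r,236:276])) if r==180 else g[r,236:276])
E
```

```text
150 [ 87  85  83  90  94  93  94  94  89  91  89  92  91  97 135 166 164 160
 159 159 158 160 160  93 100 163 168 162 160 159 159 156 158 163 163 159
 145 146 143 141]
165 [147 145 142 145 160 162 162 160 158 158 155 157 160 159 152 164 164 160
 159 157 158 155 162 157 103 156 167 162 161 160 159 157 159 161 162 157
 143 144 142 141]
180 [(236, np.uint8(148)), (237, np.uint8(146)), (238, np.uint8(145)), (239, np.uint8(143)), (240, np.uint8(155)), (241, np.uint8(164)), (242, np.uint8(162)), (243, np.uint8(159)), (244, np.uint8(158)), (245, np.uint8(159)), (246, np.uint8(156)), (247, np.uint8(157)), (248, np.uint8(160)), (249, np.uint8(158)), (250, np.uint8(147)), (251, np.uint8(163)), (252, np.uint8(162)), (253, np.uint8(160)), (254, np.uint8(159)), (255, np.uint8(159)), (256, np.uint8(158)), (257, np.uint8(156)), (258, np.uint8(162)), (259, np.uint8(154)), (260, np.uint8(103)), (261, np.uint8(150)), (262, np.uint8(164)), (263, np.uint8(162)), (264, np.uint8(160)), (265, np.uint8(158)), (266, np.uint8(156)), (267, np.uint8(156)), (268, np.uint8(158)), (269, np.uint8(161)), (270, np.uint8(161)), (271, np.uint8(153)), (272, np.uint8(145)), (273, np.uint8(143)), (274, np.uint8(148)), (275, np.uint8(149))]
190 [149 146 146 145 150 163 162 160 159 157 156 155 158 159 159 162 163 161
 157 158 157 155 162 154 103 149 164 160 160 160 157 156 159 161 160 149
 143 146 148 149]
```

View pics/w3y.png

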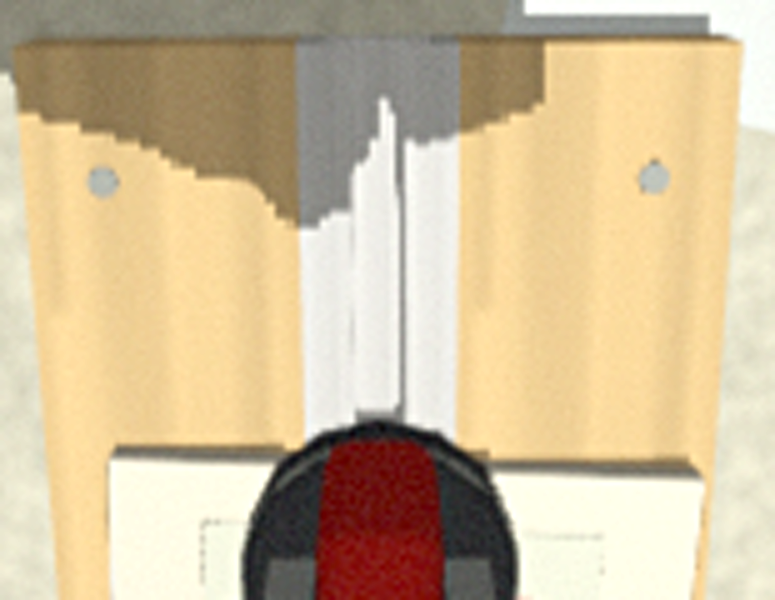

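```bash
python3 - <<'E'
from h import *
st=np.load("st3.npy",allow_pickle=True).item(); c=cam("wrist",st)
Rt=rot(st["eef_rot"]); tl=lambda p: np.round(Rt.T@(p-st["tool_pos"])*1000,2)
z=.024
for n,a,b,r in [("band",240.2-.5,271.6,165),("band",239.7,271.6,180),("band",239.9,271.1,190),("slot",250,260.6,165),("slot",250,260.6,180),("board",(15/5+180-.4),(742/5+180-.4),123.5),("screws",102/5+180-.4,653/5+180-.4,150.8)]:
    A,B=ray(c,(a,r),z),ray(c,(b,r),z); print(n,r,np.linalg.norm(A-B)*1000,tl((A+B)/2),(A+B)/2)
# collar top outer edge points in crop at several rows
f=lambda x,y:(180+(x+.5)/5-.5,115+(y+.5)/5-.5)
zc=st["tool_pos"][2]-.0097
for a,b,y in [(243,517,555),(248,511,520),(262,498,480)]:
    A,B=ray(c,f(a,y),zc),ray(c,f(b,y),zc);print(np.linalg.norm(A-B)*1000,tl((A+B)/2))
# handle top
g=cv2.imread("pics/w3.png"); 
for y in (460,490): 
  A=ray(c,f(322,y),zc+.036);B=ray(c,f(437,y),zc+.036);print(np.linalg.norm(A-B)*1000,tl((A+B)/2))
# plaque near edge z .033 
for x,y in((113,450),(703,470)): print("pl",ray(c,f(x,y),.033),tl(ray(c,f(x,y),.033)))
E
```

```text
band 165 36.403863661344566 [  1.36  -2.77 173.06] [ 0.5418441  -0.06480891  0.024     ]
band 180 37.010782216432055 [  1.36  15.04 173.07] [ 0.54179749 -0.08261979  0.024     ]
band 190 36.60552457672134 [  1.19  27.25 173.08] [ 0.5415896 -0.0948269  0.024    ]
slot 165 12.096609985807923 [  0.96  -2.77 173.06] [ 0.54144555 -0.06480785  0.024     ]
slot 180 12.298282934150809 [  0.96  15.04 173.07] [ 0.54139231 -0.08261874  0.024     ]
board 123.5 158.72765385789418 [  0.94 -49.14 173.02] [ 0.54156575 -0.01844262  0.024     ]
screws 150.8 123.83683848133923 [  0.72 -19.1  173.05] [ 0.54125847 -0.04847626  0.024     ]
32.252340671055684 [ 1.31 -4.08  9.7 ]
30.705908595119826 [ 1.25 -8.55  9.69]
27.29994897180981 [  1.3  -13.59   9.69]
10.100387215494985 [  1.26 -30.21 -26.32]
10.170276362348389 [  1.26 -27.37 -26.32]
pl [ 0.47978218 -0.10952628  0.033     ] [-60.58  42.13 164.11]
pl [ 0.61684    -0.11484916  0.033     ] [ 76.49  47.06 164.07]
```

Call:
{"method": "apply_moves", "body": {"rows": [[-0.03,0,1.2,-0.003],[0,0,2.2,0],[0,0,2.2,0],[0,0,2.2,0],[0,0,2.0,0],[0,0,1.6,0],[0,0,1.1,0],[0,0,0.7,0],[0,0,0.4,0],[0,0,0,0]]}}

```text
time: 7.9
tool_pos: [0.5394, -0.0636, 0.0609]
eef_rot: [-0.0, 1.0, 0.002, -0.001]
force: [-0.1, 0.1, -2.2]
grip_width: 0.0099
```

```bash
python3 - <<'E'
from h import *
st=env.read_state(); im=env.capture("wrist")[:,:,::-1]
np.save("st4.npy",st,allow_pickle=True); cv2.imwrite("pics/w4.png",im)
s=env.capture("side")[:,:,::-1]
print(st["time"],st["tool_pos"],st["grip_width"],st["force"],rel(st,[0,0,0])[1])
cv2.imwrite("pics/w4z.png",cv2.resize(im[60:300,130:390],None,fx=2.5,fy=2.5,interpolation=cv2.INTER_CUBIC))
cv2.imwrite("pics/s4z.png",cv2.resize(s[90:210,200:310],None,fx=5,fy=5,interpolation=cv2.INTER_CUBIC))
E
```

```text
7.9 [ 0.53943113 -0.06357246  0.06086062] 0.009935486690075287 [-0.14918271  0.10962102 -2.19987572] 0.2588764867906407
```

View pics/w4z.png

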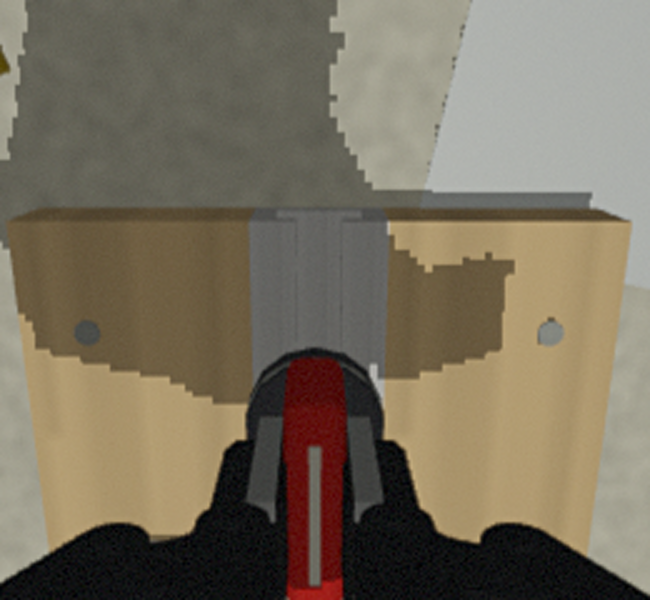

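View pics/s4z.png

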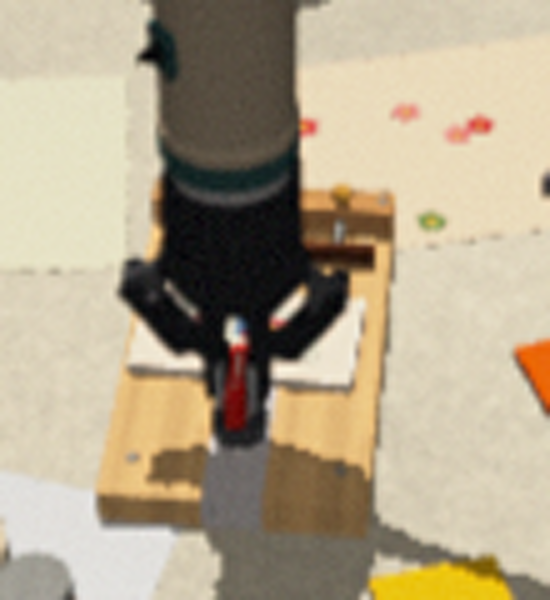

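```bash
python3 - <<'E'
from h import *
im=cv2.imread("pics/w4.png"); g=cv2.cvtColor(im,cv2.COLOR_BGR2GRAY)
for r in (165,180,190,225): print(r,g[r,222:292])
cv2.imwrite("pics/w4y.png",np.clip(2*cv2.resize(im[135:240,210:300],None,fx=6,fy=6,interpolation=cv2.INTER_CUBIC).astype(float),0,255).astype(np.uint8))
E
```

```text
165 [ 96  92  94  94  95  92  89  93 102 101 101  99  98  98 101  97 101  98
  99  98  99  97 100 100  99  99  99 102 102 101 102 100 100  98  98  99
  98 100  97 103 100  98 101 101  94 103 101 101  99  97  98 100  97 100
 101  98  97  96 103 100  96 100 101  96  92  95  93  95  92  91]
180 [ 96  94  91  93  92  92  93  93  97 102 101 100 100  98  98  97  99  99
  98  97  96  99  99 102  98 102  96 101 102 101 101  97  98 100  98  97
  99  97  94  99 101  99 101 101  93 101 101 102  99  98  98 101  96  99
  97 100  97 101 100  98 102  99  99  93  94  94  93  92  95  90]
190 [ 93  95  95  93  95  95  94  94  94 101 101 102 100 101 101 100  99  99
  97  96  98  99 103  99 101  98  95  99 104 101 101  99  99  97 100  98
  95  97  97 101  98  99  99 100  93 102  98 103  99  98 100  99  99 100
  98  96  98 101  98  99  99 103  96  94  92  96  93  91  92  90]
225 [156 157 155 157 160 157  81  31  32  28  29  32  30  30  30  27  28  31
  27  30  34  27  32  39  37  37  36  44  39  41  31  42  38  36  32  44
  40  40  37  40  39  42  37  39  26  27  30  39  34  30  27  27  34  30
  32  32  33  36  27  33  30  91 159 156 153 153 150 152 150 148]
```

View pics/w4y.png

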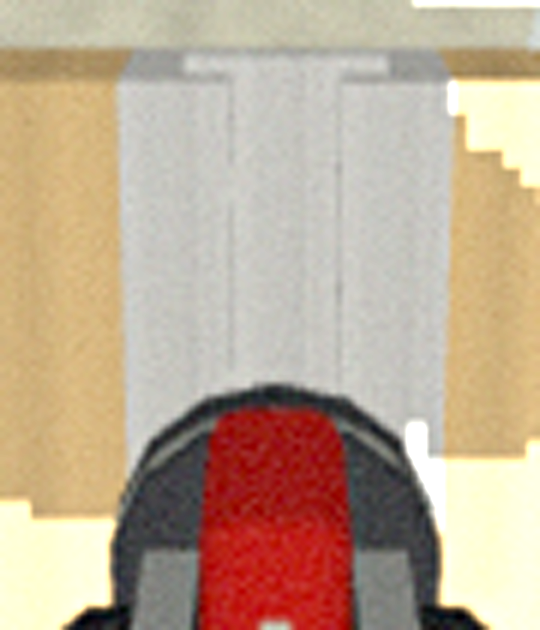

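```bash
python3 - <<'E'
from h import *
st=np.load("st4.npy",allow_pickle=True).item(); c=cam("wrist",st)
Rt=rot(st["eef_rot"]); tl=lambda p: np.round(Rt.T@(p-st["tool_pos"])*1000,2)
for n,a,b,r in [("band",229.6,284.7,165),("band",230.2,284.6,180),("band",230.6,284.2,190),("slot",248.6,266,180)]:
    A,B=ray(c,(a,r),.024),ray(c,(b,r),.024); print(n,r,np.linalg.norm(A-B)*1000,tl((A+B)/2),(A+B)/2)
zc=st["tool_pos"][2]-.0097
A,B=ray(c,(227.8,225),zc),ray(c,(282.8,225),zc);print(np.linalg.norm(A-B)*1000,tl((A+B)/2))
A=ray(c,(255.4,135+385/6),zc); print("front",tl(A), A)
E
```

```text
band 165 35.70826293505965 [  2.29 -34.28  36.88] [ 0.54152663 -0.02925872  0.024     ]
band 180 35.83936578006156 [  2.48 -24.17  36.87] [ 0.54175606 -0.0393682   0.024     ]
band 190 35.70723312762529 [  2.49 -17.24  36.87] [ 0.54180229 -0.04629685  0.024     ]
slot 180 11.463341728994232 [  2.41 -24.17  36.87] [ 0.54169314 -0.03936852  0.024     ]
32.34749689539199 [ 1.12 -4.46  9.7 ]
front [  1.18 -20.6    9.71] [ 0.54050997 -0.04295779  0.05116062]
```

Call:
{"method": "apply_moves", "body": {"rows": [[0.12,0,0,0.004],[0,0,0,0],[0,0,0,0],[0,0,0.2,0],[0,0,0.2,0],[0,0,0.2,0],[0,0,0.1,0],[0,0,0,0],[0,0,0,0],[0,0,0,0]]}}

```text
time: 8.83
tool_pos: [0.5412, -0.0648, 0.0543]
eef_rot: [-0.0, 1.0, -0.001, 0.0]
force: [0.2, -0.3, -1.6]
grip_width: 0.0102
```

```bash
python3 - <<'E'
from h import *
st=env.read_state(); im=env.capture("wrist")[:,:,::-1]
cv2.imwrite("pics/w5.png",im)
print(st["time"],st["tool_pos"],st["grip_width"],st["force"],st["moment"],rel(st,[0,0,0])[1])
cv2.imwrite("pics/w5y.png",np.clip(2*cv2.resize(im[135:240,210:300],None,fx=6,fy=6,interpolation=cv2.INTER_CUBIC).astype(float),0,255).astype(np.uint8))
E
```

```text
8.8333 [ 0.54115076 -0.06483333  0.05426335] 0.010193216075369427 [ 0.20719086 -0.31200258 -1.6056684 ] [ 0.05449892  0.02196651 -0.00192806] -0.05796391985498009
```

View pics/w5y.png

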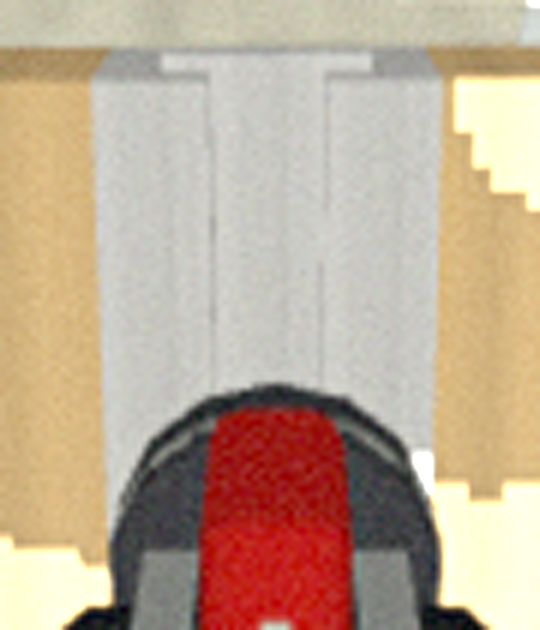

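```bash
python3 - <<'E'
from h import *
T=env.calibration("wrist")["T_tool_cam"]; print(np.round(T,5)); print(env.calibration("wrist")["intrinsics"])
st=np.load("st4.npy",allow_pickle=True).item(); print(st["eef_rot"],st["tool_pos"]); print(rot(st["eef_rot"]))
st=env.read_state();print(st["time"],st["tool_pos"],st["eef_rot"])
E
```

```text
[[ 1.0000e+00  2.4000e-04 -6.1000e-04  1.3000e-03]
 [-5.0000e-05  9.5357e-01  3.0118e-01 -7.5700e-02]
 [ 6.6000e-04 -3.0118e-01  9.5357e-01 -1.4209e-01]
 [ 0.0000e+00  0.0000e+00  0.0000e+00  1.0000e+00]]
[[282.5850293    0.         255.4217557 ]
 [  0.         282.5850293  187.23726082]
 [  0.           0.           1.        ]]
[-3.51861880e-04  9.99997212e-01  2.25891272e-03 -5.90701728e-04] [ 0.53943113 -0.06357246  0.06086062]
[[ 9.99989097e-01  4.51739715e-03 -1.18298981e-03]
 [ 4.51822853e-03 -9.99989547e-01  7.01053111e-04]
 [-1.17981051e-03 -7.06390485e-04 -9.99999055e-01]]
8.8833 [ 0.54109974 -0.06483416  0.05427071] [-6.05961433e-05  9.99999861e-01 -5.23441025e-04 -3.10933962e-05]
```

Call:
{"method": "apply_moves", "body": {"rows": [[-0.06,0,0,0],[0,0,0,0],[0,0,0.1,0],[0,0,0.1,0],[0,0,0.1,0],[0,0,0.1,0],[0,0,0,0],[0,0,0,0],[0,0,0,0],[0,0,0,0]]}}

```text
time: 9.72
tool_pos: [0.5406, -0.0648, 0.0503]
eef_rot: [-0.0, 1.0, -0.001, 0.0]
force: [-0.5, -0.1, -1.1]
grip_width: 0.01
```

```bash
cat > look.py <<'E'
from h import *
import sys
n=sys.argv[1]
st=env.read_state(); im=env.capture("wrist")[:,:,::-1]; s=env.capture("side")[:,:,::-1]
cv2.imwrite(f"pics/w{n}.png",im)
print(st["time"],st["tool_pos"],st["grip_width"],st["force"],st["moment"],rel(st,[0,0,0])[1])
cv2.imwrite(f"pics/w{n}y.png",np.clip(1.6*cv2.resize(im[135:240,200:310],None,fx=6,fy=6,interpolation=cv2.INTER_CUBIC).astype(float),0,255).astype(np.uint8))
cv2.imwrite(f"pics/s{n}y.png",cv2.resize(s[90:210,200:310],None,fx=5,fy=5,interpolation=cv2.INTER_CUBIC))
E
python3 look.py 6
```

```text
9.7167 [ 0.54055097 -0.06481641  0.05030575] 0.010021004179916535 [-0.54695115 -0.11555084 -1.13158446] [ 0.03086637 -0.02304746 -0.00683265] -0.05808224950015494
```

View pics/w6y.png

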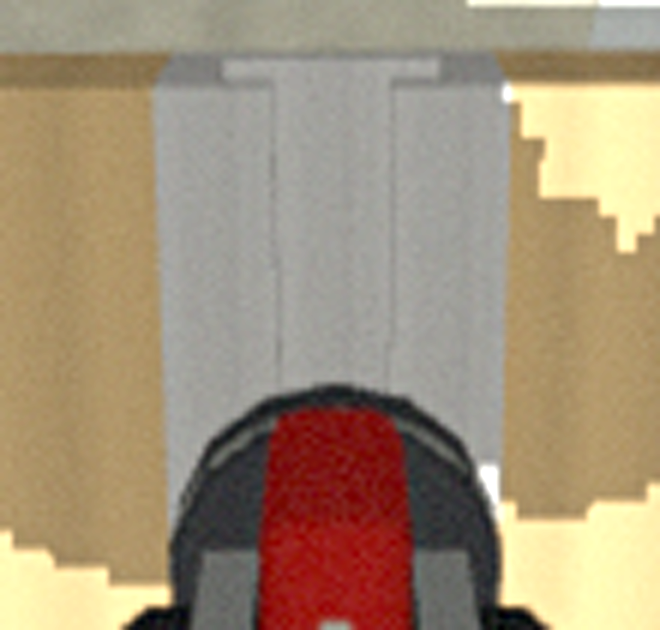

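Call:
{"method": "apply_moves", "body": {"rows": [[0,0,0.1,0],[0,0,0.1,0],[0,0,0,0],[0,0.3,0,0],[0,0.5,0,0],[0,0.5,0,0],[0,0.5,0,0],[0,0.5,0,0],[0,0.4,0,0],[0,0.3,0,0]]}}

```text
time: 10.65
tool_pos: [0.5407, -0.0954, 0.0484]
eef_rot: [-0.0, 1.0, -0.001, 0.0]
force: [0.9, 2.7, 2.5]
grip_width: 0.0105
```

```bash
python3 look.py 7
```

```text
10.65 [ 0.54065898 -0.09543732  0.04843694] 0.01046756883404755 [0.85638747 2.69778488 2.45840384] [ 0.38999706  0.02689357 -0.06121701] -0.09833152228080011
```

View pics/s7y.png

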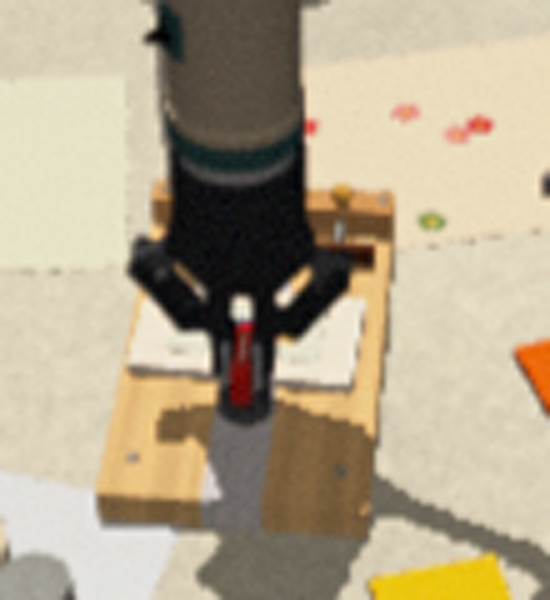

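View pics/w7y.png

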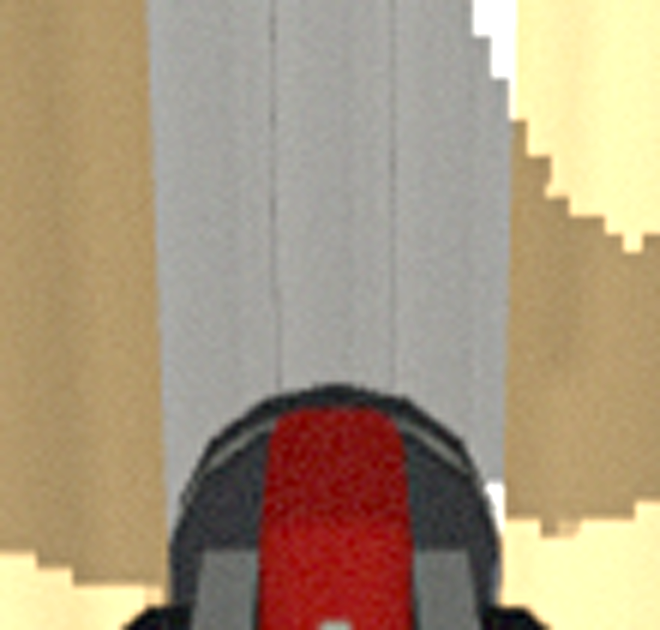

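Call:
{"method": "apply_moves", "body": {"rows": [[0,0,-0.05,0],[0,0.2,0,0],[0,0.4,0,0],[0,0.4,0,0],[0,0.4,0,0],[0,0.3,0,0],[0,0.3,0,0],[0,0.2,0,0],[0,0.1,0,0],[0,0,0,0]]}}

```text
time: 11.58
tool_pos: [0.5404, -0.1183, 0.0486]
eef_rot: [0.0, 1.0, -0.001, -0.0]
force: [0.8, -0.1, -1.5]
grip_width: 0.0102
```

```bash
python3 look.py 8; python3 - <<'E'
from h import *
t=env.capture("top")[:,:,::-1]; cv2.imwrite("pics/t8.png",cv2.resize(t[125:210,250:370],None,fx=6.5,fy=6.5,interpolation=cv2.INTER_CUBIC))
E
```

```text
11.5833 [ 0.54036472 -0.11831178  0.04860225] 0.010161597637311982 [ 0.8280491  -0.06215075 -1.51915723] [-0.01163538 -0.09027209  0.03611545] -0.06488607940466844
```

View pics/t8.png

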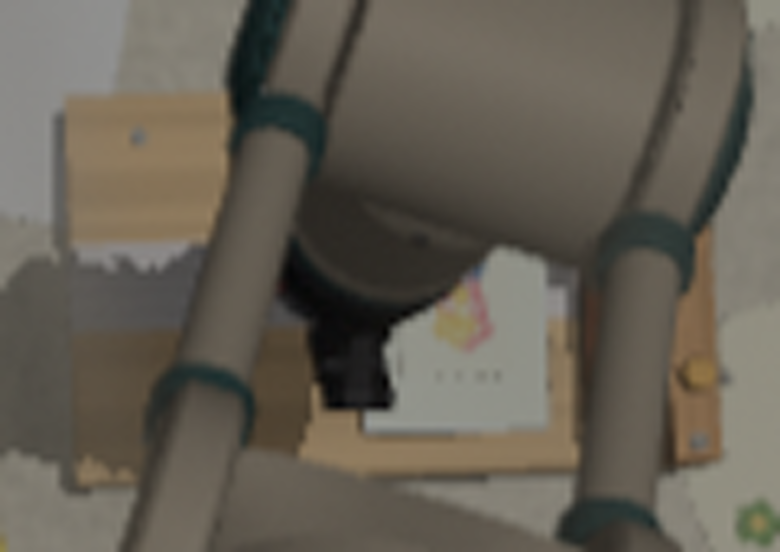

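View pics/s8y.png

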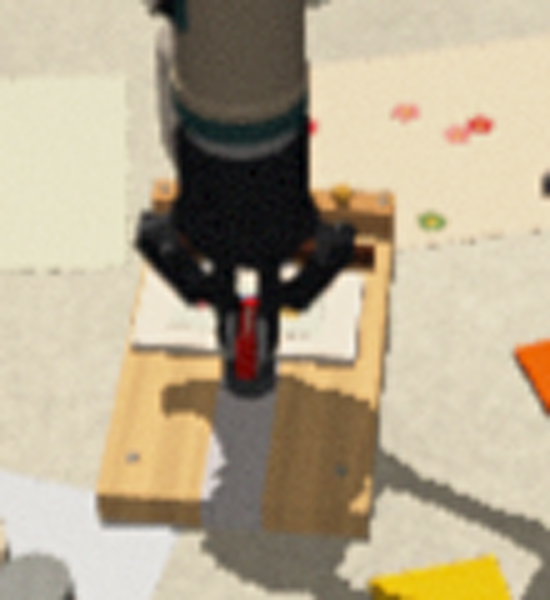

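Call:
{"method": "apply_moves", "body": {"rows": [[0,0.1,0,0],[0,0.15,0,0],[0,0.15,0,0],[0,0.15,0,0],[0,0.1,0,0],[0,0.1,0,0],[0,0.05,0,0],[0,0.05,0,0],[0,0.05,0,0],[0,0,0,0]]}}

```text
time: 12.57
tool_pos: [0.5404, -0.1269, 0.0488]
eef_rot: [0.0, 1.0, -0.0, 0.0]
force: [-0.5, -0.5, -1.4]
grip_width: 0.0102
```

Call:
{"method": "apply_moves", "body": {"rows": [[0,0.05,0,0],[0,0.05,0,0],[0,0.05,0,0],[0,0,0,0],[0,0,0,0],[0,0,0,0],[0,0,0,0],[0,0,0,0],[0,0,0,0],[0,0,0,0]]}}

```text
time: 13.4
tool_pos: [0.5404, -0.1283, 0.0488]
eef_rot: [-0.0, 1.0, -0.0, -0.0]
force: [0.2, 0.6, -1.2]
grip_width: 0.0105
```

```bash
python3 look.py 9; python3 - <<'E'
from h import *
t=env.capture("top")[:,:,::-1]; cv2.imwrite("pics/t9.png",cv2.resize(t[125:210,250:370],None,fx=6.5,fy=6.5,interpolation=cv2.INTER_CUBIC))
E
```

```text
13.4 [ 0.54044387 -0.12831031  0.0487573 ] 0.010454545824271855 [ 0.15445646  0.60733749 -1.22791441] [-0.02955433 -0.01723152 -0.05167136] -0.05504731770499106
```

View pics/t9.png

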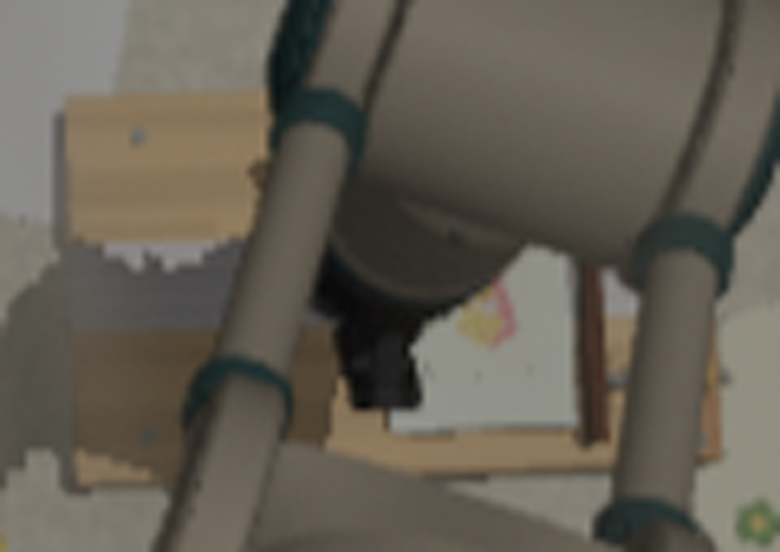

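Call:
{"method": "apply_moves", "body": {"rows": [[0,0.05,0,0],[0,0.05,0,0],[0,0,0,0],[0,0,0,0],[0,0,0,0],[0,0,0,0],[0,0,0,0],[0,0,0,0],[0,0,0,0],[0,0,0,0]]}}

```text
time: 14.38
tool_pos: [0.5404, -0.1293, 0.0488]
eef_rot: [-0.0, 1.0, -0.001, 0.0]
force: [-0.8, 1.0, -0.5]
grip_width: 0.0106
```

Call:
{"method": "apply_moves", "body": {"rows": [[0,0.05,0,0],[0,0.05,0,0],[0,0,0,0],[0,0,0,0],[0,0,0,0],[0,0,0,0],[0,0,0,0],[0,0,0,0],[0,0,0,0],[0,0,0,0]]}}

```text
time: 15.22
tool_pos: [0.5405, -0.1303, 0.0488]
eef_rot: [-0.0, 1.0, -0.0, 0.0]
force: [-0.0, -0.6, -1.3]
grip_width: 0.0101
```

Call:
{"method": "apply_moves", "body": {"rows": [[0,0.05,0,0],[0,0.05,0,0],[0,0,0,0],[0,0,0,0],[0,0,0,0],[0,0,0,0],[0,0,0,0],[0,0,0,0],[0,0,0,0],[0,0,0,0]]}}

```text
time: 16.05
tool_pos: [0.5405, -0.1314, 0.0488]
eef_rot: [-0.0, 1.0, -0.0, 0.0]
force: [-0.4, 0.4, -1.8]
grip_width: 0.0103
```

Call:
{"method": "apply_moves", "body": {"rows": [[0,0.05,0,0],[0,0.05,0,0],[0,0,0,0],[0,0,0,0],[0,0,0,0],[0,0,0,0],[0,0,0,0],[0,0,0,0],[0,0,0,0],[0,0,0,0]]}}

```text
time: 16.88
tool_pos: [0.5405, -0.1323, 0.0488]
eef_rot: [-0.0, 1.0, -0.0, 0.0]
force: [0.2, 1.1, -1.9]
grip_width: 0.0103
```

```bash
python3 look.py 10; python3 - <<'E'
from h import *
t=env.capture("top")[:,:,::-1]; cv2.imwrite("pics/t10.png",cv2.resize(t[125:210,250:370],None,fx=6.5,fy=6.5,interpolation=cv2.INTER_CUBIC))
E
```

```text
16.8833 [ 0.54047566 -0.13228819  0.04880358] 0.010284295201385647 [ 0.18623163  1.07309066 -1.90664329] [ 0.12077886 -0.06996133  0.00136215] -0.05498868704072638
```

View pics/t10.png

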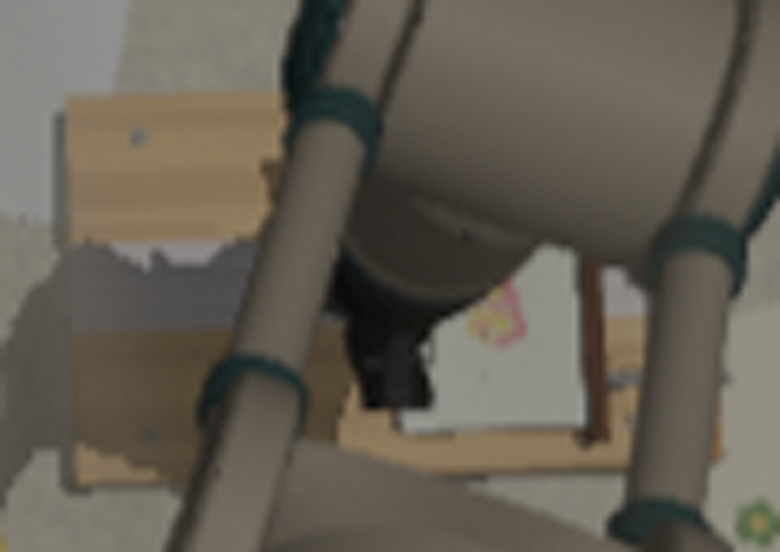

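Call:
{"method": "apply_moves", "body": {"rows": [[0,0.05,0,0],[0,0,0,0],[0,0,0,0],[0,0,0,0],[0,0,0,0],[0,0,0,0],[0,0.05,0,0],[0,0,0,0],[0,0,0,0],[0,0,0,0]]}}

```text
time: 17.87
tool_pos: [0.5404, -0.1325, 0.0488]
eef_rot: [-0.001, 1.0, -0.001, 0.0]
force: [0.4, 5.0, -0.8]
grip_width: 0.0106
```

Call:
{"method": "apply_moves", "body": {"rows": [[0,0.02,0,0],[0,0.02,0,0],[0,0.02,0,0],[0,0,0,0],[0,0,0,0],[0,0,0,0],[0,0,0,0],[0,0,0,0],[0,0,0,0],[0,0,0,0]]}}

```text
time: 18.7
tool_pos: [0.5405, -0.1326, 0.0488]
eef_rot: [-0.001, 1.0, -0.001, 0.0]
force: [0.8, 6.3, -0.1]
grip_width: 0.0107
```

```bash
python3 look.py 11; python3 - <<'E'
from h import *
t=env.capture("top")[:,:,::-1]; cv2.imwrite("pics/t11.png",cv2.resize(t[125:210,290:370],None,fx=7,fy=7,interpolation=cv2.INTER_CUBIC))
E
```

```text
18.7 [ 0.54045384 -0.13262989  0.04880926] 0.01068670938321759 [ 0.75185333  6.3390428  -0.10834957] [ 1.23335321 -0.22637414  0.00687864] -0.10272330612401072
```

View pics/t11.png

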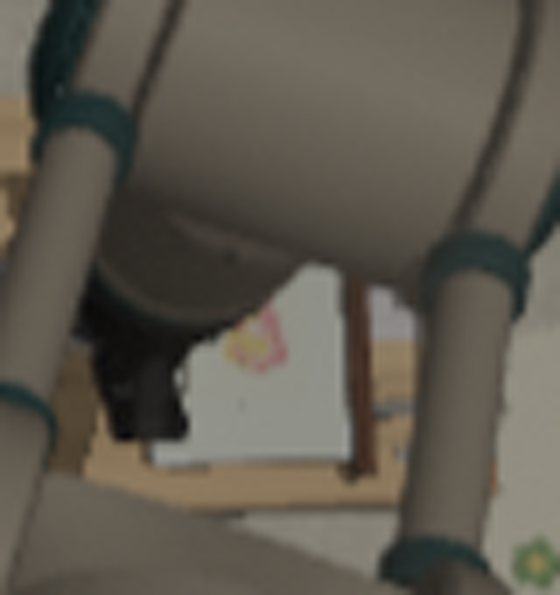

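View pics/s11y.png

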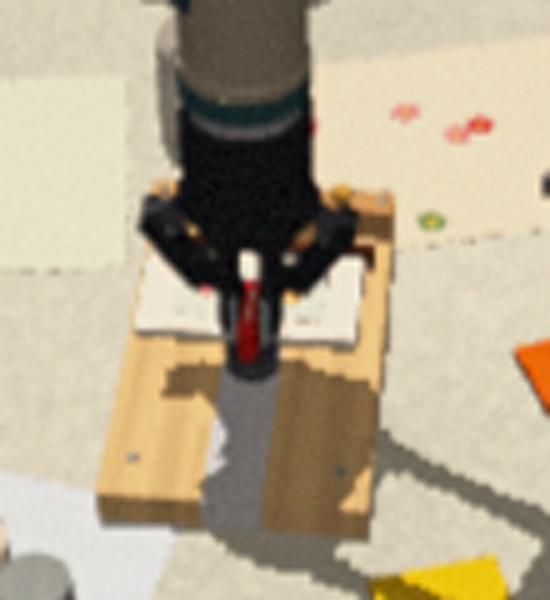

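View pics/w11y.png

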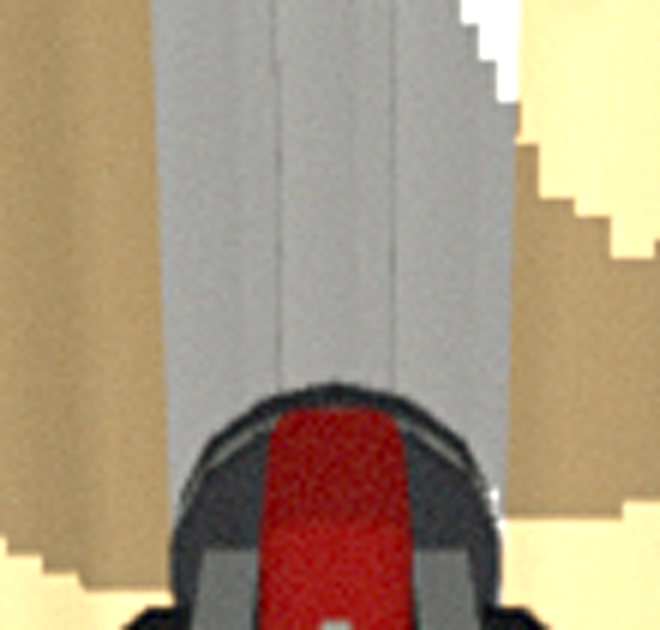

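Call:
{"method": "apply_moves", "body": {"rows": [[0,0.03,0,0],[0,0.03,0,0],[0,0.03,0,0],[0,0,0,0],[0,0,0,0],[0,0,0,0],[0,0,0,0],[0,0,0,0],[0,0,0,0],[0,0,0,0]]}}

```text
time: 19.68
tool_pos: [0.5404, -0.1328, 0.0488]
eef_rot: [-0.002, 1.0, -0.001, -0.0]
force: [1.2, 7.9, 0.9]
grip_width: 0.0104
```

Call:
{"method": "apply_moves", "body": {"rows": [[0,0.05,0,0],[0,0.05,0,0],[0,0,0.05,0],[0,0,0.05,0],[0,0,0.05,0],[0,0,0.05,0],[0,0,0,0],[0,0,0,0],[0,0,0,0],[0,0,0,0]]}}

```text
time: 20.52
tool_pos: [0.5404, -0.1329, 0.0475]
eef_rot: [-0.003, 1.0, -0.001, 0.0]
force: [0.7, 11.6, 6.3]
grip_width: 0.0103
```

Call:
{"method": "apply_moves", "body": {"rows": [[0,0,0.05,0],[0,0,0.05,0],[0,0,0.05,0],[0,0,0.05,0],[0,0,0,0],[0,0,0,0],[0,0,0,0],[0,0,0,0],[0,0,0,0],[0,0,0,0]]}}

```text
time: 21.35
tool_pos: [0.5404, -0.1329, 0.0461]
eef_rot: [-0.003, 1.0, -0.001, 0.0]
force: [-0.7, 11.2, 8.8]
grip_width: 0.0103
```

Call:
{"method": "apply_moves", "body": {"rows": [[0,0,0.05,0],[0,0,0.05,0],[0,0,0.05,0],[0,0,0.05,0],[0,0,0,0],[0,0,0,0],[0,0,0,0],[0,0,0,0],[0,0,0,0],[0,0,0,0]]}}

```text
time: 22.18
tool_pos: [0.5405, -0.1328, 0.0447]
eef_rot: [-0.003, 1.0, -0.001, 0.0]
force: [-1.4, 11.2, 13.1]
grip_width: 0.0106
```

```bash
python3 look.py 12
```

```text
22.1833 [ 0.54045398 -0.13281455  0.04465141] 0.010567528695034592 [-1.44248621 11.23820723 13.113667  ] [2.09966643 0.18725909 0.0157167 ] -0.15960826763857422
```

Call:
{"method": "apply_moves", "body": {"rows": [[0,0,0.05,0],[0,0,0,0],[0,0,0,0],[0,0,0,0.05],[0,0,0,0.08],[0,0,0,0.08],[0,0,0,0.05],[0,0,0,0],[0,0,0,0],[0,0,0,0]]}}

```text
time: 23.12
tool_pos: [0.5417, -0.1328, 0.0445]
eef_rot: [-0.003, 0.991, -0.131, 0.001]
force: [1.1, 13.4, 14.3]
grip_width: 0.0103
```

```bash
python3 look.py 13
```

```text
23.1167 [ 0.54167569 -0.13279442  0.0445137 ] 0.01026756263828748 [ 1.13377787 13.36873761 14.25100642] [ 2.35105709 -0.08210126  0.02862957] -15.0761377664232
```

Call:
{"method": "apply_moves", "body": {"rows": [[-0.01,-0.05,0,0],[-0.01,-0.04,0,0],[0,0,0,0.05],[0,0,0,0.08],[0,0,0,0.08],[0,0,0,0.08],[0,0,0,0.08],[0,0,0,0.05],[0,0,0,0],[0,0,0,0]]}}

```text
time: 24.05
tool_pos: [0.5416, -0.1326, 0.0445]
eef_rot: [-0.002, 0.942, -0.335, 0.001]
force: [1.2, 10.1, 13.5]
grip_width: 0.0104
```

```bash
python3 look.py 14
```

```text
24.05 [ 0.54155608 -0.13258678  0.0445184 ] 0.010353185800345222 [ 1.19836225 10.10151133 13.50926366] [ 1.92390608  0.04128678 -0.01416063] -39.11681041795422
```

Call:
{"method": "apply_moves", "body": {"rows": [[0,0,0.02,0.05],[0,0,0,0.08],[0,0,0,0.08],[0,0,0,0.08],[0,0,0,0.08],[0,0,0,0.07],[0,0,0,0],[0,0,0,0],[0,0,0,0],[0,0,0,0]]}}

```text
time: 24.98
tool_pos: [0.5415, -0.1325, 0.0444]
eef_rot: [-0.002, 0.846, -0.532, 0.0]
force: [-0.1, 11.3, 13.8]
grip_width: 0.0106
```

```bash
python3 look.py 15
```

```text
24.9833 [ 0.54147914 -0.13245158  0.04435639] 0.010645238778412749 [-0.13927439 11.27433686 13.78605456] [ 2.05369636  0.14002951 -0.0232124 ] -64.336706943664
```

Call:
{"method": "apply_moves", "body": {"rows": [[0,0,0,0.05],[0,0,0,0.08],[0,0,0,0.08],[0,0,0,0.08],[0,0,0,0.08],[0,0,0,0.05],[0,0,0,0.03],[0,0,0,0],[0,0,0,0],[0,0,0,0]]}}

```text
time: 25.92
tool_pos: [0.5406, -0.1322, 0.0442]
eef_rot: [0.002, -0.707, 0.708, 0.001]
force: [-0.4, 10.5, 13.7]
grip_width: 0.0106
```

```bash
python3 look.py 16
```

```text
25.9167 [ 0.54060737 -0.13223057  0.04415968] 0.010625546741910982 [-0.43270518 10.52748664 13.68871529] [2.08047821 0.30371692 0.06759004] -90.08214028185506
```

View pics/w16.png

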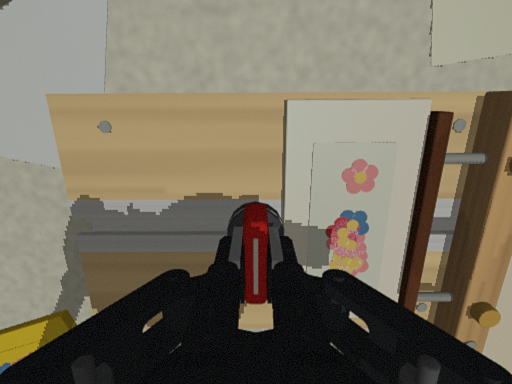

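View pics/s16y.png

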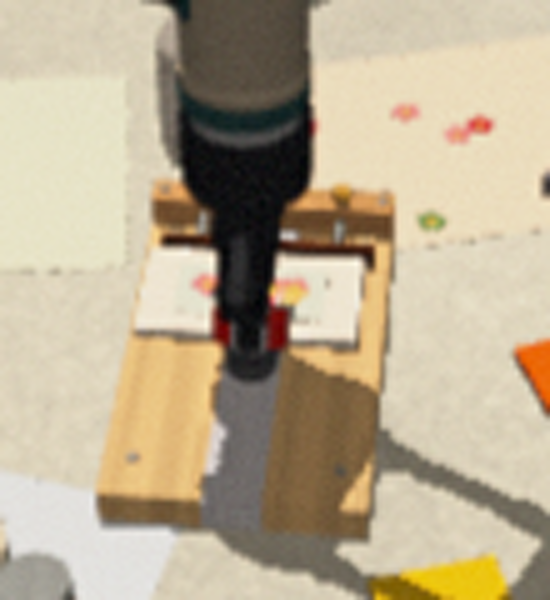

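Call:
{"method": "apply_moves", "body": {"rows": [[0,0,-0.05,0],[0,0,-0.05,0],[0,0,-0.05,0],[0,0,0,0],[0,0,0,0],[0,0,0,0],[0,0,0,0],[0,0,0,0],[0,0,0,0],[0,0,0,0]]}}

```text
time: 26.85
tool_pos: [0.5406, -0.1323, 0.045]
eef_rot: [0.002, -0.707, 0.708, 0.001]
force: [0.2, 10.7, 10.4]
grip_width: 0.0101
```

Call:
{"method": "apply_moves", "body": {"rows": [[0,0,-0.05,0],[0,0,-0.05,0],[0,0,0,0],[0,0,0,0],[0,0,0,0],[0,0,0,0],[0,0,0,0],[0,0,0,0],[0,0,0,0],[0,0,0,0]]}}

```text
time: 27.68
tool_pos: [0.5406, -0.1323, 0.0451]
eef_rot: [0.002, -0.707, 0.708, 0.001]
force: [2.1, 10.3, 3.2]
grip_width: 0.0103
```

Call:
{"method": "apply_moves", "body": {"rows": [[0,0,-0.03,0],[0,0,0,0],[0,0,0,0],[0,0,0,0],[0,0,0,0],[0,0,0,0],[0,0,0,0],[0,0,0,0],[0,0,0,0],[0,0,0,0]]}}

```text
time: 28.52
tool_pos: [0.5406, -0.1322, 0.0451]
eef_rot: [0.002, -0.707, 0.708, 0.002]
force: [0.6, 10.5, 3.2]
grip_width: 0.0102
```

Call:
{"method": "apply_moves", "body": {"rows": [[0,0,0,0],[0,0,0,0],[0,0,0,0],[0,0,0,0],[0,0,0,0],[0,0,0,0],[0,0,0,0],[0,0,0,0],[0,0,0,0],[0,0,0,0]], "claw": -0.2}}

```text
time: 29.35
tool_pos: [0.5404, -0.1349, 0.0449]
eef_rot: [0.0, -0.707, 0.707, 0.0]
force: [-0.4, -0.6, 0.6]
grip_width: 0.0517
```

```bash
python3 look.py 17
```

```text
29.35 [ 0.54044962 -0.13492282  0.04486037] 0.051726821479007895 [-0.43338372 -0.63471389  0.55104331] [0.00473662 0.02119951 0.00525551] -90.01269228159933
```

View pics/w17.png

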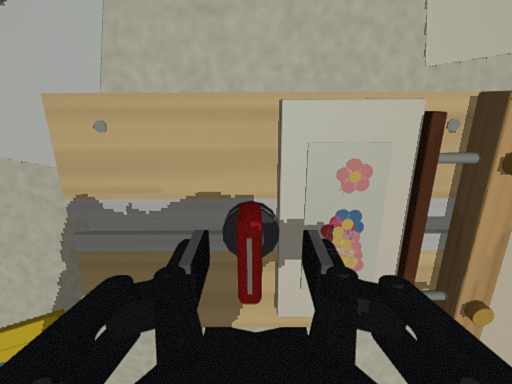

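Call:
{"method": "apply_moves", "body": {"rows": [[0,0,-0.5,0],[0,0,-1,0],[0,0,-1.5,0],[0,0,-2,0],[0,0,-2,0],[0,0,-2,0],[0,0,-2,0],[0,0,-1,0],[0,0,-0.5,0],[0,0,0,0]]}}

```text
time: 30.28
tool_pos: [0.541, -0.1351, 0.1712]
eef_rot: [0.001, -0.707, 0.707, -0.001]
force: [0.5, 0.0, -0.7]
grip_width: 0.0515
```

```bash
python3 look.py 18; python3 - <<'E'
import cv2
im=cv2.imread("pics/w18.png"); cv2.imwrite("pics/w18z.png",cv2.resize(im[40:340,120:420],None,fx=2,fy=2,interpolation=cv2.INTER_CUBIC))
E
```

```text
30.2833 [ 0.54102178 -0.13511267  0.17122624] 0.0515094574738363 [ 0.46189422  0.01120804 -0.73677087] [ 0.0111949  -0.01276537 -0.02151637] -90.01114452118333
```

View pics/w18z.png

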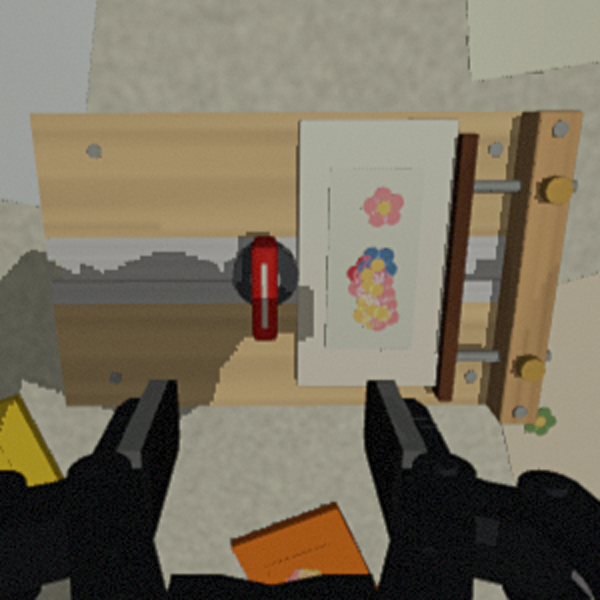

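```bash
python3 - <<'E'
from h import *
st=env.read_state(); c=cam("wrist",st)
f=lambda x,y:(120+(x+.5)/2-.5,40+(y+.5)/2-.5)
def ang(a,b,z):
    A,B=ray(c,f(*a),z),ray(c,f(*b),z);d=B-A;return np.degrees(np.arctan2(d[1],d[0])),np.linalg.norm(d)*1000,A.round(4),B.round(4)
print("pl left",ang((301,122),(297,386),.033)); print("pl top",ang((301,121),(457,123),.033)); print("pl right top", ray(c,f(457,123),.033), ray(c,f(436,386),.033))
print("bar line",ang((264,264),(265,328),.024+.050-.0035)); print("bar L edge",ang((251,240),(253,335),.0705));print("bar R",ang((276,240),(277,335),.0705))
print("boardtop",ang((32,114),(524,112),.024)); print("slot",ang((52,280),(235,280),.024)); 
print("facing top front",ang((459,135),(437,400),.0395))
print("fence inner", ang((527,112),(490,423),.046))
t=env.capture("top")[:,:,::-1]; cv2.imwrite("pics/t18.png",cv2.resize(t,None,fx=1.5,fy=1.5)); cv2.imwrite("pics/w18e.png",cv2.resize(cv2.imread("pics/w18.png")[90:245,325:370],None,fx=5,fy=3.8,interpolation=cv2.INTER_CUBIC))
cv2.imwrite("pics/w18f.png",cv2.resize(cv2.imread("pics/w18.png")[150:220,230:285],None,fx=9,fy=8,interpolation=cv2.INTER_CUBIC))
E
```

```text
pl left (np.float64(179.99356461766013), np.float64(137.39837470801677), array([ 0.6154, -0.1499,  0.033 ]), array([ 0.478 , -0.1499,  0.033 ]))
pl top (np.float64(-90.70993924156404), np.float64(73.48807525078314), array([ 0.6159, -0.1499,  0.033 ]), array([ 0.6149, -0.2234,  0.033 ]))
pl right top [ 0.61494309 -0.22340479  0.033     ] [ 0.47799553 -0.22556418  0.033     ]
bar line (np.float64(-179.3651107145779), np.float64(30.048101701117492), array([ 0.5562, -0.1327,  0.0705]), array([ 0.5261, -0.1331,  0.0705]))
bar L edge (np.float64(-179.44668878052425), np.float64(44.19593013477821), array([ 0.5669, -0.1271,  0.0705]), array([ 0.5227, -0.1276,  0.0705]))
bar R (np.float64(-179.2726844911663), np.float64(44.19740746555958), array([ 0.5669, -0.138 ,  0.0705]), array([ 0.5227, -0.1385,  0.0705]))
boardtop (np.float64(-89.78634221205162), np.float64(237.9851655130023), array([ 0.619 , -0.0201,  0.024 ]), array([ 0.6199, -0.2581,  0.024 ]))
slot (np.float64(-90.00770570584035), np.float64(96.75189824058114), array([ 0.5354, -0.02  ,  0.024 ]), array([ 0.5354, -0.1167,  0.024 ]))
facing top front (np.float64(-179.1946233213504), np.float64(136.74439191013246), array([ 0.6097, -0.2228,  0.0395]), array([ 0.473 , -0.2247,  0.0395]))
fence inner (np.float64(-179.33305035241284), np.float64(156.95625278879356), array([ 0.6198, -0.2501,  0.046 ]), array([ 0.4628, -0.2519,  0.046 ]))
```

View pics/w18e.png

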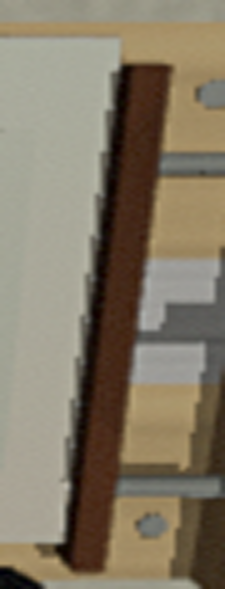

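View pics/w18f.png

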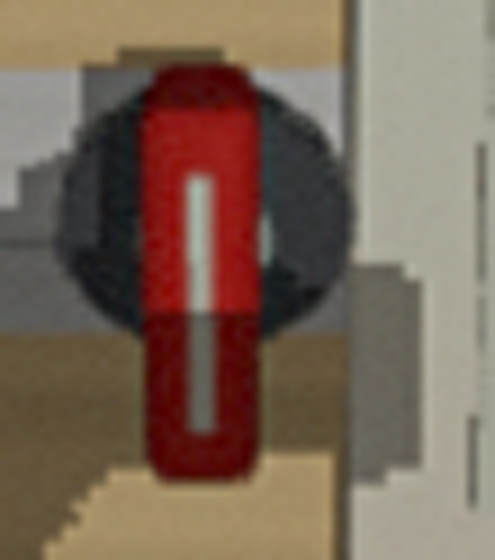

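View pics/t18.png

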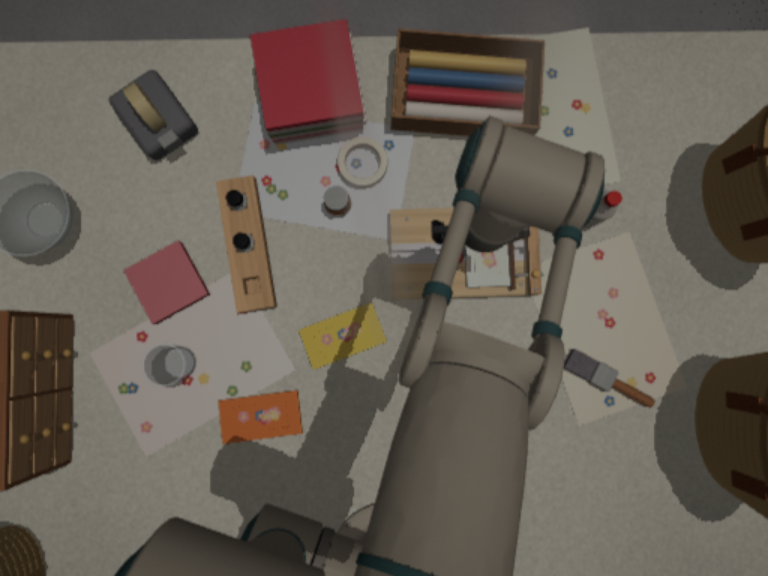

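Call:
{"method": "apply_moves", "body": {"rows": [[1,0,0,0],[1.5,0,0,0],[1.5,0,0,0],[1.5,0,0,0],[1.5,0,0,0],[1,0,0,0],[0.5,0,0,0],[0.3,0,0,0],[0,0,0,0],[0,0,0,0]]}}

```text
time: 31.27
tool_pos: [0.5403, -0.2226, 0.1698]
eef_rot: [0.0, -0.707, 0.707, 0.0]
force: [-0.1, 0.6, 0.0]
grip_width: 0.0511
```

```bash
python3 look.py 19; python3 - <<'E'
import cv2
im=cv2.imread("pics/w19.png"); cv2.imwrite("pics/w19z.png",cv2.resize(im[90:260,190:330],None,fx=3.5,fy=3.5,interpolation=cv2.INTER_CUBIC))
E
```

```text
31.2667 [ 0.54034845 -0.22260615  0.16983737] 0.05107782551962772 [-0.0655346   0.60253736  0.0103394 ] [-0.04273307  0.02269276  0.00847477] -90.01693798936219
```

View pics/w19z.png

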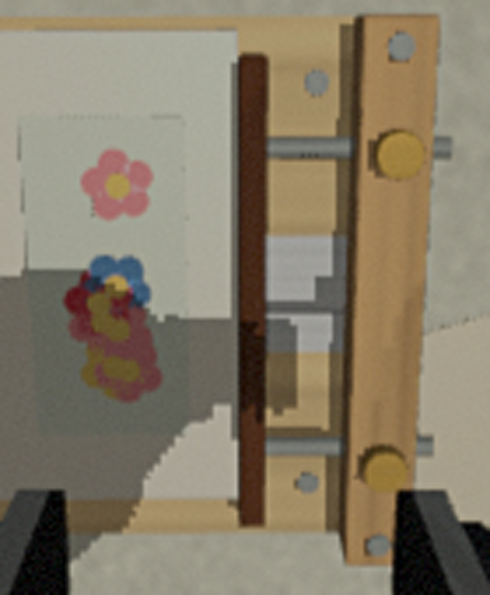

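The straight-down view shows the plaque's far edge (column ≈238) flush with the facing's front (column ≈239) along its whole length. The stop is locked across the track and the gripper is clear, so I'm handing in.

```bash
python3 - <<'E'
from cell import env
print(env.hand_in())
E
```

```text
the job is handed in; nothing more can be done
None
```

The job is done and handed in at about 31 s of the 64 s allowed; the hand-in reported no verdict.

**What I did:** I took the red-handled stop from the rack, dropped its foot into the slot and slid the plaque home. I pushed it up against the facing and pressed the stop down with about 15 N. I then turned it 90° clockwise and eased off until the foot caught under the lips, and let go. The push was mostly 10–11.6 N, but at about 15° of turn it read 13.4 N, above the 8–12 N band, so I backed it off 1 mm.

**Last checks:**
- **Lock:** the stop stayed put when I released it, with about 3.7 mm of collar travel before letting go.
- **Handle:** it lies across the track to within about 1°.
- **Plaque:** the collar touches its near edge. From straight above, its far edge is flush with the facing along the whole length.
- **Surroundings:** the other things on the table and in the rack look unmoved in the top view, and the gripper was clear of everything.

**Checks that disagreed:** in an earlier oblique view the plaque's two edges measured 0.9° out of parallel, which I put down to perspective and pixel picking, and the straight-down view showed no gap. Repeated wrist-camera calibration readings also differed by about 2 mm. I therefore lined up the slot from the stop and slot in the same image, and from the forces.

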